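# Lift a charged capacitor with insulated tongs and hold it over the dish

### The job

The blue capacitor may still be charged, so handle it only with the orange tongs and never touch it with the robot itself: grip the tongs, close their jaws on the blue capacitor where it stands, lift it upright and carry it over the middle of the white dish. Finish while still holding it there in the tongs, upright and still, with its underside at least 12 cm above the bench. Do not knock the blue capacitor over, and leave the black capacitor, the yellow relay and the red screwdriver where they are.

Things in the scene. Friction and masses are not known exactly. Their poses are not given: they have to be found in the camera images.
- tongs_grip (a point): Centre between the two grip plates of the orange spring tongs, 17 mm above the tongs' underside; they lie flat on the bench. x: along the tongs to the jaws, y: across them (squeeze along it), z: up. Each arm has a ribbed upright plate 44 mm long (x), from the underside 34 mm high; over the plates' outer faces the tongs are 58 mm wide open, 44 mm when holding a 25 mm thing
- tongs_jaws (a point): Point midway between the two black jaw paddles, 85 mm ahead (x) of tongs_grip and 12 mm above the tongs' underside; same axes. The paddles are 34 mm long (x), 24 mm high from the underside, 6 mm thick; the free gap between them is 51 mm open, and they are parallel at a gap of 25 mm
- jaw_left (a joint): Closing angle of each tongs arm (both move together): 0 open, 0.07 rad when the jaws hold a 25 mm thing, 0.13 shut. A spring holds them open: each plate starts to move at 5 N and needs 7 N to bring the jaws onto a 25 mm thing. A grip of 3 to 4 N, or to a set width of about 55 mm, carries the tongs open; 15 N or more clamps
- tongs: The whole tongs, 226 mm long, about 90 g, with a black hinge block (34 x 40 mm, 26 mm high) centred 107 mm behind tongs_grip; origin on the underside, 17 mm below tongs_grip, same axes
- cap_center (a point): Centre of the blue capacitor to be lifted: an upright cylinder 25 mm in diameter and 40 mm high with a thin pale stripe, about 35 g, standing on the green mat; this point is half-way up, 20 mm above its underside. z: along its axis, up
- cap: The same blue capacitor; origin at the centre of its underside, z up along its axis
- dish: Fixed shallow white round dish, 90 mm in diameter and 16 mm high; origin at the centre of its underside on the bench
- mat: Fixed green mat, 160 x 280 mm (x, y) and 3 mm thick; origin at the centre of its underside. The two capacitors and the relay stand on it in a row along its y axis, about 90 mm apart, in any order
- black_cap_center (a point): Centre of the black capacitor, same size as the blue one; leave it alone
- relay_center (a point): Centre of the yellow relay, a block 28 x 22 mm and 30 mm high; leave it alone
- driver: Red-handled screwdriver lying on the bench beyond the mat; leave it alone
There are look-alikes about, which are no part of the job. Several things look just like the cap: the one meant starts farthest to the robot's right.

How it is judged (in metres and radians):
On the way, in this order (a step that is already met when the one before it is completed fails the run):
1. the tongs' jaws are squeezed onto the blue capacitor where it stands (contact force between tongs and cap above 1.5 N and value of joint jaw_left above 0.05 rad and distance of cap_center from where it was at the start of the episode below 0.04 m and height (world z) of cap below 0.02 m), for 0.2 s.
2. the blue capacitor is lifted clear in the jaws (contact force between tongs and cap above 1 N and height (world z) of cap above 0.05 m), for 0.2 s.
At the end, for the whole second after the job is handed in: Gripper still squeezing the tongs (over 3 N), jaws squeezed on the blue capacitor (over 1 N, 0.05 to 0.10 rad); it hangs still (under 30 mm/s), within 0.3 rad of upright and 30 mm of the dish's middle, underside over 110 mm above the bench, not touching the dish (horizontal distance between cap_center and dish below 0.03 m and height (world z) of cap above 0.11 m and angle between cap's own z axis and vertical below 0.3 rad and contact force between tongs and cap above 1 N and contact force between the fingers and tongs above 3 N and value of joint jaw_left between 0.05 and 0.1 rad and contact force between cap and dish below 0.05 N and linear speed of cap below 0.03 m/s); the arm keeps its last pose, push and grip.
It fails at once if the robot itself touches the blue capacitor (contact force between any of the fingers, the arm and cap above 0.3 N).
It fails at once if the blue capacitor is knocked over (angle between cap's own z axis and vertical above 0.7 rad).
It fails at once if the black capacitor, the relay or the screwdriver is disturbed (distance of any of black_cap_center, relay_center from where it was at the start of the episode above 0.02 m or distance of driver from where it was at the start of the episode above 0.03 m).
It also fails if it takes over 45 s, if anything falls off the work surface, if the arm or the gripper's body presses on something with over 40 N, if the wrist force passes 120 N, or if a joint passes its speed limit or range.

### The arm

A 6-joint arm with a two-finger parallel gripper is mounted at the origin on the work surface. World frame = base frame: x ahead of the robot, y to its left, z up, the work surface at z = 0. Lengths are in m, angles in degrees, forces in N, time in s.
With the tool pointing down it reaches from about 0.35 to 1 m from the base axis. Payload 7.1 kg.
Tool frame: the origin (TCP) lies at the very end of the fingers, on their centre line; the grasp point (between the pads) lies 19 mm behind it (env.grasp_offset is the distance from the TCP to the grasp point, in m); y points along the fingers, z is the direction in which the jaws open and shut, and the axes are right-handed (so a half turn about y gives the same grasp; the last joint's range is limited). The gripper opens to 85 mm and grips with 20 to 120 N. Pads are 22 mm wide; open, the fingers measure 114 mm over their backs; the gripper's body (76 mm by 85 mm) begins 54 mm behind the grasp point. The pads swing forward as they close: fully open they stand 13 mm farther back than shut.
Start: joints at [-1.089, 24.242, 93.386, -0, 62.372, -1.089], TCP at [0.625, 0, 0.231] pointing down, gripper open.
Joint ranges: [-172.04, 172.04], [-51.8, 120.97], [4.93, 147.93], [-75.15, 255.16], [6.16, 154.13], [-145.62, 145.62]. Speed limits (degrees/s): [136.94, 136.94, 172.46, 180, 180, 180].

### API

Orientations are given as [roll, pitch, yaw] about the fixed x, y, z axes, in that order (R = Rz(yaw) Ry(pitch) Rx(roll)).
In Python, from plant import env gives the robot as it stands.
- The arm moves only by the tool jog_arm, never from a script. Its argument "targets" is a list of rows, each an object of numbers: "tx", "ty", "tz": the shift along the world's x, y, z in mm; "wx", "wy", "wz": the turn, a rotation vector about the world's x, y, z in degrees; "fingers": the finger opening in mm, from 0 to 85.4. In form: [{"tx": .., "ty": .., "tz": .., "wx": .., "wy": .., "wz": .., "fingers": ..}, ...]. A call has 1 to 12 rows; each row shifts and turns the commanded pose from where the row before left it; what a row does not reach is not made up. A row lasts 1/8 s, in which the tool goes at most 62.5 mm and 10.7 degrees, less where a joint would pass 70% of its speed; a pose out of reach is approached as far as the arm can. A call with a gripper value outside its range is refused whole. The fingers move at their own pace and stop on an object; "force" is the grip in N (left out, the last holds). Time passes only in rows, so rows that do not move let the fingers close. It gives the time, the measured TCP pose, the force and the opening at its end, in the units of the state.
- env.observe(): the state, without advancing time (a new reading comes with each control period).
- env.get_image(name): name is "scene" or "side" or "wrist"; returns a dict with "pixels" (480x640x3 uint8, blue, green, red), "z_map" (480x640 float32, m along the optical axis (not along the pixel's ray), 0 where there is no reading), "fx", "fy", "cx", "cy" (pixels), "k1" (the pictures are not rectified: a ray, as slopes to the right and down, at radius r is drawn at 1 + k1 r^2 times it, then the intrinsics apply), "extrinsics" (4x4, takes a point from camera to world coordinates). Camera axes: x right, y down, z forward; pixel columns grow to the right and rows downward; lengths in m; the calibration is good to about 2 mm. A picture is of the moment at which its call begins.
- env.hand_in(): hands the job in, once; it reports no verdict.
Trained networks look in a picture, given as the dict that the camera call returned (one of the last four; its "shot" number tells which), for a name from the list of things; names that differ only in an ending like _2 or _b are one class to them, and where a whole thing is asked for, a point or a joint stands for the part that bears it (a point fixed in the world has none). Each returns a list of dicts, best first, with "p" (0 to 1); they miss things now and then, are a little off and sometimes report something else, mostly with a low value. They report only what shows in the picture. A call takes as long as a camera call. They do not tell look-alikes from the thing itself.
- env.spot_in(picture, name): "bbox" ([left, top, right, bottom] in pixels, round what is visible of it).
- env.silhouettes(picture, name): "mask" (480x640 bool, what is visible of it) and "bbox" ([left, top, right, bottom] in pixels, round what is visible of it).
The state is a dict: "t": time; "joint_pos": joint angles; "qd": joint speeds; "effort": joint torques, N m; "position": TCP position; "tool_rot": TCP orientation; "ft_force": force on the tool from outside, world axes, zero at the start; "wrist_torque": the same for the moment, N m; "gripper_width": opening from 0.0 (shut) to 1.0 (fully open).
Only numpy, scipy, OpenCV 4.12 (cv2) and the standard library are available. Lean on these libraries where they do the work, as an engineer would, in place of code of your own. Each camera call takes 0.05 s, during which the arm holds its last target. There are 200 camera calls.

## Working session

There is one attempt and no reset: what is moved stays moved. The work goes in short steps, Python scripts to look and compute and a tool call to move; the robot and the scene stay as the last step left them, time stands still between calls to the robot, and variables do not carry over. Pictures are saved under pics/ and viewed, about 8 in all and at most 12, crops included, and the job is handed in when it is done.

Besides the shell and the picture viewer there is one more tool, called after "Call:" by a JSON object that holds its "method" and its "body". jog_arm: Moves the arm, as the interface text tells. Its arguments: {"type":"object","properties":{"targets":{"type":"array"},"force":{"type":"number"}},"required":["targets"]}

```bash
mkdir -p pics; ls
cat > h.py <<'E'
import numpy as np, cv2
from plant import env
def world(im, mask=None):
    """world points for all pixels (480,640,3), nan without depth"""
    v,u=np.mgrid[0:480,0:640].astype(float)
    xd=(u-im["cx"])/im["fx"]; yd=(v-im["cy"])/im["fy"]
    x,y=xd.copy(),yd.copy()
    for _ in range(8):
        s=1+im["k1"]*(x*x+y*y); x,y=xd/s,yd/s
    z=np.where(im["z_map"]>0,im["z_map"],np.nan)
    P=np.stack([x*z,y*z,z],-1); E=np.array(im["extrinsics"])
    return P@E[:3,:3].T+E[:3,3]
E
python3 - <<'E'
from h import *
s=env.observe(); print({k:np.round(v,3).tolist() for k,v in s.items()})
ims=[]
for n in ["scene","side"]:
    im=env.get_image(n); W=world(im); px=im["pixels"].copy()
    print(n,im["shot"],np.round(im["extrinsics"],3).tolist())
    for t in ["cap","tongs","tongs_jaws","dish","mat","black_cap_center","relay_center","driver"]:
        for r in env.silhouettes(im,t):
            m=r["mask"]; p=W[m]; p=p[~np.isnan(p[:,0])]
            if r["p"]<.2 or len(p)<5: print(n,t,"low",round(r["p"],2),r["bbox"]);continue
            print(n,t,round(r["p"],2),np.round(r["bbox"]).astype(int).tolist(),"med",np.round(np.median(p,0),3),"lo",np.round(np.percentile(p,3,0),3),"hi",np.round(np.percentile(p,97,0),3))
    cv2.imwrite(f"pics/{n}0.png",px)
E
```

```text
pics
{'t': 0.0, 'joint_pos': [-1.089, 24.284, 93.433, 0.0, 62.371, -1.089], 'qd': [0.01, 0.028, 0.102, 0.034, 0.008, -0.024], 'effort': [0.001, -55.738, -28.174, 0.0, 0.007, 0.0], 'position': [0.624, 0.0, 0.231], 'tool_rot': [-90.088, 0.002, -90.001], 'ft_force': [-0.423, 0.416, 0.269], 'wrist_torque': [-0.021, -0.011, -0.02], 'gripper_width': 0.997}
scene 1 [[0.669, 0.639, -0.38, 1.032], [0.743, -0.574, 0.344, -0.366], [0.002, -0.512, -0.859, 1.049], [0.0, 0.0, 0.0, 1.0]]
scene cap 0.65 [290, 250, 308, 268] med [ 0.618 -0.028  0.04 ] lo [ 0.605 -0.036  0.008] hi [ 0.625 -0.016  0.046]
scene cap 0.56 [280, 187, 292, 201] med [0.488 0.057 0.037] lo [0.474 0.05  0.008] hi [0.494 0.069 0.042]
scene cap 0.53 [279, 160, 286, 178] med [0.43  0.091 0.033] lo [0.421 0.088 0.011] hi [0.435 0.097 0.042]
scene tongs 0.85 [124, 217, 180, 323] med [ 0.429 -0.247  0.02 ] lo [ 0.363 -0.342  0.001] hi [ 0.524 -0.162  0.034]
scene tongs_jaws 0.7 [125, 215, 183, 324] med [ 0.429 -0.246  0.02 ] lo [ 0.362 -0.342  0.   ] hi [ 0.524 -0.162  0.034]
scene dish 0.72 [355, 115, 396, 148] med [0.471 0.341 0.0
[... 1652 characters left out ...]
ide dish 0.59 [342, 184, 389, 217] med [ 0.463 -0.236  0.015] lo [ 0.4   -0.305 -0.   ] hi [ 0.525 -0.18   0.03 ]
side mat 0.73 [340, 176, 413, 224] med [ 0.429 -0.237  0.015] lo [ 0.353 -0.343 -0.003] hi [ 0.519 -0.152  0.031]
side black_cap_center 0.81 [273, 255, 283, 277] med [0.637 0.075 0.029] lo [0.627 0.056 0.005] hi [0.65  0.08  0.043]
side black_cap_center 0.68 [339, 178, 413, 226] med [ 0.426 -0.232  0.016] lo [ 0.356 -0.335 -0.001] hi [ 0.517 -0.152  0.031]
side relay_center 0.74 [256, 285, 279, 308] med [0.647 0.159 0.025] lo [0.633 0.144 0.006] hi [0.662 0.168 0.033]
side driver 0.66 [204, 217, 231, 267] med [ 0.795 -0.048  0.017] lo [ 0.782 -0.122 -0.003] hi [0.809 0.056 0.025]
```

View pics/scene0.png

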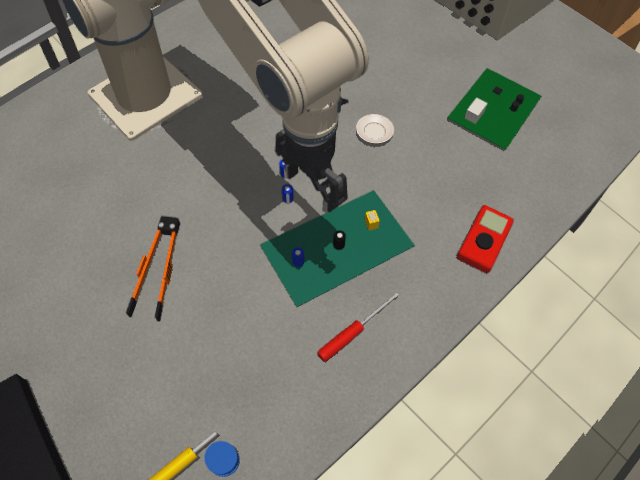

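View pics/side0.png

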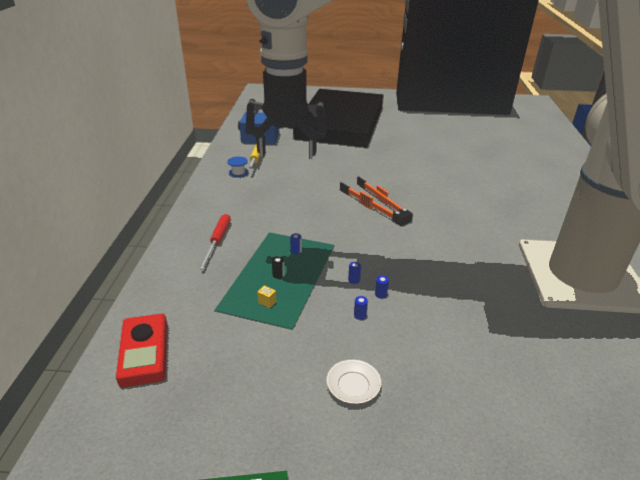

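The scene picture shows the tongs with the hinge at (169,225) and the jaws at (130,308) and (158,313). The mat row is blue (298,258), black (339,240) and relay (372,219). The dish is at (375,129). Blue look-alikes stand off the mat; the blue one on the mat is the farthest right. The side picture agrees. Next I fit the tongs.

```bash
cat > fit.py <<'E'
from h import *
def pts(im,name,pick=None):
    W=world(im); out=[]
    for r in env.silhouettes(im,name):
        m=cv2.erode(r["mask"].astype(np.uint8),np.ones((2,2)))>0
        p=W[m]; out.append((r["p"],p[~np.isnan(p[:,0])]))
    return out
def tongs(im):
    """hinge-block and jaw centres from colour+depth in tongs neighbourhood -> grip, yaw"""
    W=world(im); m=env.silhouettes(im,"tongs")[0]["mask"]
    hsv=cv2.cvtColor(im["pixels"],cv2.COLOR_BGR2HSV)
    ok=m&(W[...,2]>.008)&(W[...,2]<.05)
    P=W[ok]; c,(w,l),a=cv2.minAreaRect((P[:,:2]*1000).astype(np.float32))
    print("minrect",np.round(c),np.round((w,l)),round(a,1),"n",len(P))
    o=ok&(hsv[...,1]>130)&(hsv[...,2]>80); d=ok&(hsv[...,2]<60)
    return P,W[o],W[d]
E
python3 - <<'E'
from fit import *
for n in ["scene","side"]:
    im=env.get_image(n); P,o,d=tongs(im)
    lab=cv2.kmeans(d[:,:2].astype(np.float32),3,None,(3,50,1e-5),10,cv2.KMEANS_PP_CENTERS)
    for k in range(3):
        q=d[lab[1][:,0]==k]; print(n,"dark",np.round(q.mean(0),4),len(q),"mid",np.round((q.min(0)+q.max(0))/2,4))
    top=o[o[:,2]>.028]; print("plates top",len(top),np.round(top.mean(0),4))
    # cap circle top etc.
    for t in ["cap","dish"]:
        for p,q in pts(im,t):
            if p<.5: continue
            if t=="cap":
                h=q[q[:,2]>.038]
            else: h=q[q[:,2]>.011]
            if len(h)>5:
                c,r=cv2.minEnclosingCircle((h[:,:2]*1000).astype(np.float32)); print(n,t,np.round(c,1),round(r,1),len(h), np.round(h[:,2].mean(),3))
E
```

```text
minrect [ 433. -251.] [ 66. 225.] 42.0 n 1242
scene dark [ 0.3764 -0.1747  0.023 ] 236 mid [ 0.3724 -0.1753  0.0202]
scene dark [ 0.4757 -0.338   0.019 ] 78 mid [ 0.4745 -0.3384  0.0175]
scene dark [ 0.512  -0.2926  0.0191] 99 mid [ 0.4933 -0.2711  0.0192]
plates top 113 [ 0.4418 -0.255   0.0328]
scene cap [483.8  61.8] 12.9 75 0.04
scene cap [615.1 -25.2] 11.0 83 0.043
scene cap [497.5  42.1] 96.0 29 0.101
scene dish [478.1 336.7] 44.7 257 0.014
minrect [ 432. -245.] [ 65. 228.] 41.7 n 816
side dark [ 0.5185 -0.2985  0.0156] 39 mid [ 0.5189 -0.2984  0.0156]
side dark [ 0.3713 -0.1619  0.0192] 167 mid [ 0.372  -0.1661  0.0178]
side dark [ 0.4745 -0.3348  0.0156] 29 mid [ 0.4736 -0.3338  0.0154]
plates top 47 [ 0.4429 -0.2487  0.0304]
side cap [426.6 106.6] 10.6 36 0.039
side cap [466.5 172.5] 10.1 42 0.039
side cap [480.5  69.2] 10.2 36 0.039
side cap [609.2 -18.7] 12.0 49 0.041
side dish [475.2 337.6] 44.8 581 0.013
```

Run:
```python
from fit import *
im=env.get_image("wrist"); print(np.round(im["extrinsics"],3).tolist(),env.grasp_offset)
cv2.imwrite("pics/w0.png",im["pixels"])
for t in ["cap","black_cap_center","relay_center"]:
    for p,q in pts(im,t):
        if len(q)<5: print(t,p,"few");continue
        h=q[q[:,2]>q[:,2].max()-.006]
        c,r=cv2.minEnclosingCircle((h[:,:2]*1000).astype(np.float32)); print(t,round(p,2),np.round(c,1),round(r,1),len(h),np.round(h.mean(0),3))
```

```text
[[1.0, -0.0, -0.0, 0.626], [-0.0, -0.945, -0.328, 0.084], [-0.0, 0.328, -0.945, 0.373], [0.0, 0.0, 0.0, 1.0]] 0.0187
cap 0.96 [428.5 102. ] 12.3 628 [0.429 0.102 0.039]
cap 0.84 [468.4 167.3] 13.2 742 [0.47  0.167 0.039]
cap 0.66 [613.8 -23. ] 12.6 535 [ 0.614 -0.023  0.042]
cap 0.64 [483.9  62. ] 12.3 571 [0.484 0.062 0.039]
black_cap_center 0.85 [640.8  64.4] 12.2 606 [0.641 0.065 0.042]
relay_center 0.84 [650.3 149.6] 16.6 896 [0.65  0.15  0.033]
```

Call:
{"method": "jog_arm", "body": {"targets": [{"tx": -23, "ty": -31.5, "wz": 5}, {"tx": -23, "ty": -31.5, "wz": 5}, {"tx": -23, "ty": -31.5, "wz": 5}, {"tx": -23, "ty": -31.5, "wz": 5}, {"tx": -23, "ty": -31.5, "wz": 5}, {"tx": -23, "ty": -31.5, "wz": 5}, {"tx": -22, "ty": -31.5, "wz": 5}, {"tx": -22, "ty": -31.5, "wz": 6}, {"tx": 0}]}}

```text
invalid input
```

Run:
```python
from fit import *
s=env.observe(); print(np.round(s["joint_pos"],1),s["position"],s["tool_rot"],s["t"])
im=env.get_image("wrist"); print(np.round(im["extrinsics"],3).tolist())
cv2.imwrite("pics/w1.png",im["pixels"])
P,o,d=tongs(im)
print(len(o),len(d))
top=o[o[:,2]>.028]; print("plates top",len(top),np.round(top.mean(0),4) if len(top) else 0)
lab=cv2.kmeans(d[:,:2].astype(np.float32),3,None,(3,50,1e-5),10,cv2.KMEANS_PP_CENTERS)
for k in range(3):
    q=d[lab[1][:,0]==k]; print("dark",np.round(q.mean(0),4),len(q),"mid",np.round((q.min(0)+q.max(0))/2,4))
```

```text
[-1.1 24.2 93.4 -0.  62.4 -1.1] [6.24961343e-01 1.22546196e-05 2.31316599e-01] [-9.00014874e+01 -4.89352871e-04 -9.00009010e+01] 1.5
[[1.0, -0.0, -0.0, 0.626], [-0.0, -0.945, -0.328, 0.084], [-0.0, 0.328, -0.945, 0.373], [0.0, 0.0, 0.0, 1.0]]
minrect [ 438. -243.] [ 46. 227.] 44.5 n 2343
987 1042
plates top 0 0
dark [ 0.5191 -0.2985  0.0168] 251 mid [ 0.5186 -0.299   0.0163]
dark [ 0.3678 -0.1735  0.025 ] 329 mid [ 0.369  -0.1737  0.0245]
dark [ 0.3837 -0.1607  0.0194] 462 mid [ 0.3824 -0.1647  0.0174]
```

Cap position is (0.614, -0.023) from the wrist camera. The move was refused, probably because every key is needed in each row.

Call:
{"method": "jog_arm", "body": {"targets": [{"tx": -23, "ty": -31.5, "tz": 0, "wx": 0, "wy": 0, "wz": 5, "fingers": 85}, {"tx": -23, "ty": -31.5, "tz": 0, "wx": 0, "wy": 0, "wz": 5, "fingers": 85}, {"tx": -23, "ty": -31.5, "tz": 0, "wx": 0, "wy": 0, "wz": 5, "fingers": 85}, {"tx": -23, "ty": -31.5, "tz": 0, "wx": 0, "wy": 0, "wz": 5, "fingers": 85}, {"tx": -23, "ty": -31.5, "tz": 0, "wx": 0, "wy": 0, "wz": 5, "fingers": 85}, {"tx": -23, "ty": -31.5, "tz": 0, "wx": 0, "wy": 0, "wz": 5, "fingers": 85}, {"tx": -22, "ty": -31.5, "tz": 0, "wx": 0, "wy": 0, "wz": 5, "fingers": 85}, {"tx": -22, "ty": -31.5, "tz": 0, "wx": 0, "wy": 0, "wz": 6, "fingers": 85}, {"tx": 0, "ty": 0, "tz": 0, "wx": 0, "wy": 0, "wz": 0, "fingers": 85}]}}

```text
t: 2.72
position: [0.4418, -0.2535, 0.2315]
tool_rot: [-90.0, -0.0, -49.2]
ft_force: [0.8, 0.5, -0.2]
gripper_width: 0.996
```

```bash
cat > look.py <<'E'
from fit import *
import sys
s=env.observe(); print(np.round(s["joint_pos"],1),np.round(s["position"],4),np.round(s["tool_rot"],1),s["t"],s["gripper_width"])
im=env.get_image("wrist")
cv2.imwrite("pics/%s.png"%sys.argv[1],im["pixels"])
P,o,d=tongs(im)
top=o[o[:,2]>.030]; print("plates top",len(top),np.round(top.mean(0),4) if len(top) else 0)
if len(top)>10: print(cv2.minAreaRect((top[:,:2]*1000).astype(np.float32)), top[:,2].max())
lab=cv2.kmeans(d[:,:2].astype(np.float32),3,None,(3,50,1e-5),10,cv2.KMEANS_PP_CENTERS)
for k in range(3):
    q=d[lab[1][:,0]==k]; print("dark",np.round(q.mean(0),4),len(q),"mid",np.round((q.min(0)+q.max(0))/2,4))
E
python3 look.py w2
```

```text
[-31.2  14.5 107.8  -0.   57.6 -72. ] [ 0.4418 -0.2535  0.2315] [-90.   -0.  -49.2] 2.725 0.995591221737022
minrect [ 435. -246.] [ 64. 223.] 39.8 n 4652
plates top 418 [ 0.4405 -0.2535  0.0331]
((440.653564453125, -254.19964599609375), (60.606441497802734, 44.185752868652344), 39.59125518798828) 0.035500768771538294
dark [ 0.3718 -0.1722  0.025 ] 1329 mid [ 0.3725 -0.1738  0.0244]
dark [ 0.4741 -0.3366  0.0231] 88 mid [ 0.4739 -0.3371  0.0227]
dark [ 0.5168 -0.3005  0.0232] 78 mid [ 0.517  -0.3003  0.0234]
```

View pics/w2.png

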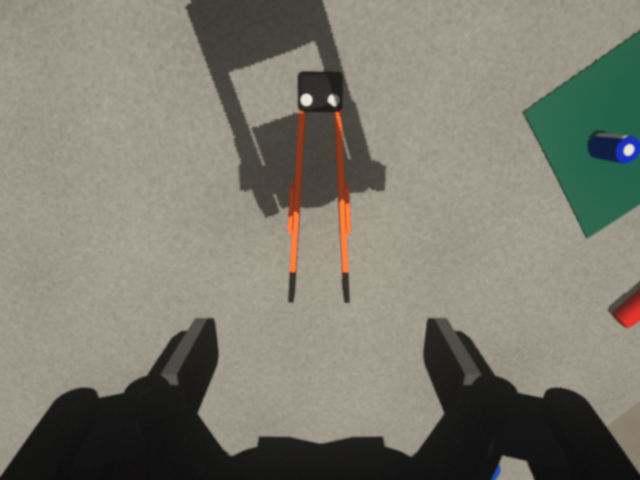

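Run:
```python
from fit import *
s=env.observe(); im=env.get_image("wrist"); W=world(im)
for u,v in [(205,321),(210,325),(435,321),(430,325),(200,335),(440,335)]: print(u,v,np.round(W[v,u],4))
m=W[...,2]>.12; print(np.nanmin(W[m][:,2]), np.nanpercentile(W[m][:,2],[1,5]), s["position"])
```

```text
205 321 [ 0.4029 -0.2733  0.2498]
210 325 [ 0.4053 -0.2729  0.2507]
435 321 [ 0.4699 -0.2157  0.2495]
430 325 [ 0.4701 -0.2183  0.249 ]
200 335 [ 0.4037 -0.2728  0.2593]
440 335 [ 0.4684 -0.2161  0.2603]
0.24282727192510994 [0.24931086 0.2602727 ] [ 0.44307922 -0.25204838  0.23143321]
```

```bash
python3 look.py w3; python3 -c "
from h import *
s=env.observe();print(s['position'],s['tool_rot'])"
```

```text
[-30.9  14.6 107.8   0.   57.6 -71.9] [ 0.4433 -0.2516  0.2314] [-90.   -0.  -49.1] 2.875 0.9945816809960303
minrect [ 434. -247.] [ 65. 224.] 40.4 n 4450
plates top 402 [ 0.4407 -0.2534  0.033 ]
((440.9301452636719, -253.754638671875), (58.60536193847656, 43.399993896484375), 39.71332550048828) 0.03555277676395169
dark [ 0.3718 -0.1721  0.025 ] 1350 mid [ 0.3726 -0.1737  0.0241]
dark [ 0.4737 -0.3363  0.0231] 94 mid [ 0.474  -0.3365  0.0229]
dark [ 0.5162 -0.3003  0.0231] 82 mid [ 0.517  -0.3002  0.0229]
[ 0.4435406  -0.2513097   0.23134986] [-8.99896783e+01 -4.68507874e-03 -4.89740443e+01]
```

Call:
{"method": "jog_arm", "body": {"targets": [{"tx": -2.5, "ty": -2.4, "tz": -30, "wx": 0, "wy": 0, "wz": -1, "fingers": 85}, {"tx": 0, "ty": 0, "tz": -40, "wx": 0, "wy": 0, "wz": 0, "fingers": 85}, {"tx": 0, "ty": 0, "tz": -40, "wx": 0, "wy": 0, "wz": 0, "fingers": 85}, {"tx": 0, "ty": 0, "tz": -40, "wx": 0, "wy": 0, "wz": 0, "fingers": 85}, {"tx": 0, "ty": 0, "tz": -30, "wx": 0, "wy": 0, "wz": 0, "fingers": 85}, {"tx": 0, "ty": 0, "tz": -20, "wx": 0, "wy": 0, "wz": 0, "fingers": 85}, {"tx": 0, "ty": 0, "tz": -15, "wx": 0, "wy": 0, "wz": 0, "fingers": 85}, {"tx": 0, "ty": 0, "tz": 0, "wx": 0, "wy": 0, "wz": 0, "fingers": 85}, {"tx": 0, "ty": 0, "tz": 0, "wx": 0, "wy": 0, "wz": 0, "fingers": 85}], "force": 20}}

```text
t: 4.1
position: [0.4411, -0.2545, 0.0169]
tool_rot: [-90.0, -0.1, -50.0]
ft_force: [0.5, 0.5, -0.2]
gripper_width: 0.995
```

```bash
python3 look.py w4
```

```text
[-31.3  35.1 113.7   0.   31.1 -71.3] [ 0.4411 -0.2545  0.0169] [-90.   -0.1 -50. ] 4.1 0.995281136333883
minrect [ 426. -238.] [ 60. 197.] 40.6 n 26410
plates top 2186 [ 0.4389 -0.2534  0.033 ]
((440.5954284667969, -254.79745483398438), (59.94100570678711, 44.235504150390625), 40.702152252197266) 0.034825235980339556
dark [ 0.3761 -0.1637  0.0252] 3481 mid [ 0.3784 -0.1628  0.0244]
dark [ 0.3606 -0.1768  0.0251] 3499 mid [ 0.3599 -0.1798  0.0243]
dark [ 0.3792 -0.183   0.0247] 3325 mid [ 0.3802 -0.1845  0.0206]
```

View pics/w4.png

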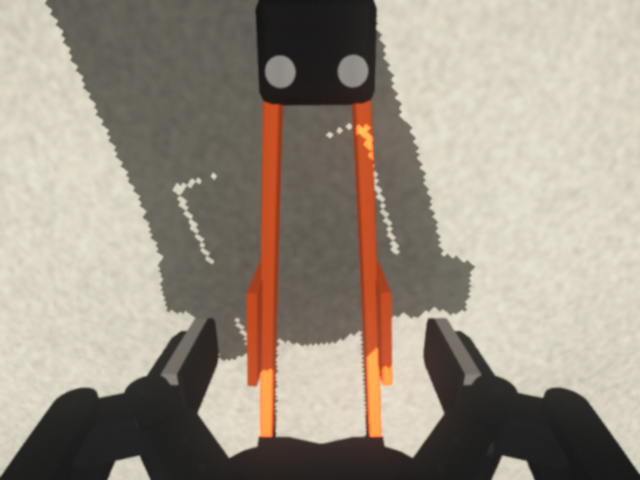

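Call:
{"method": "jog_arm", "body": {"targets": [{"tx": 0, "ty": 0, "tz": -10, "wx": 0, "wy": 0, "wz": 0, "fingers": 85}, {"tx": 0, "ty": 0, "tz": -6, "wx": 0, "wy": 0, "wz": 0, "fingers": 75}, {"tx": 0, "ty": 0, "tz": 0, "wx": 0, "wy": 0, "wz": 0, "fingers": 65}, {"tx": 0, "ty": 0, "tz": 0, "wx": 0, "wy": 0, "wz": 0, "fingers": 58}, {"tx": 0, "ty": 0, "tz": 0, "wx": 0, "wy": 0, "wz": 0, "fingers": 55}, {"tx": 0, "ty": 0, "tz": 0, "wx": 0, "wy": 0, "wz": 0, "fingers": 55}, {"tx": 0, "ty": 0, "tz": 0, "wx": 0, "wy": 0, "wz": 0, "fingers": 55}, {"tx": 0, "ty": 0, "tz": 0, "wx": 0, "wy": 0, "wz": 0, "fingers": 55}], "force": 20}}

```text
t: 5.2
position: [0.4406, -0.2545, 0.0006]
tool_rot: [-90.0, -0.0, -50.0]
ft_force: [-1.4, 0.7, 5.5]
gripper_width: 0.641
```

```bash
python3 look.py w5
python3 - <<'E'
from h import *
im=env.get_image("wrist");W=world(im); print(np.round(env.observe()["ft_force"],2))
print(env.observe()["gripper_width"]*85.4)
cv2.imwrite("pics/w5.png",im["pixels"])
E
```

```text
[-31.3  37.  113.7  -0.   29.3 -71.3] [ 0.4406 -0.2545  0.0006] [-90.  -0. -50.] 5.2 0.6411144822397026
minrect [ 417. -232.] [ 57. 170.] 43.5 n 29650
plates top 2589 [ 0.4396 -0.2537  0.0329]
((441.1681823730469, -254.93899536132812), (55.40971374511719, 44.06083297729492), 40.262718200683594) 0.0348397281314462
dark [ 0.3782 -0.1658  0.0252] 3730 mid [ 0.3809 -0.1644  0.0244]
dark [ 0.3624 -0.1787  0.0252] 3745 mid [ 0.3611 -0.182   0.0243]
dark [ 0.3794 -0.1835  0.0247] 3805 mid [ 0.3813 -0.1858  0.0208]
[-0.52  1.15  5.71]
55.13043423334741
```

View pics/w5.png

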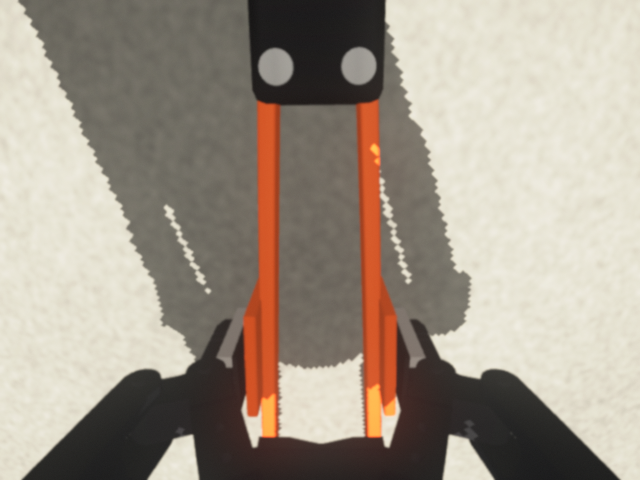

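Call:
{"method": "jog_arm", "body": {"targets": [{"tx": 0, "ty": 0, "tz": 10, "wx": 0, "wy": 0, "wz": 0, "fingers": 55}, {"tx": 0, "ty": 0, "tz": 20, "wx": 0, "wy": 0, "wz": 0, "fingers": 55}, {"tx": 0, "ty": 0, "tz": 25, "wx": 0, "wy": 0, "wz": 0, "fingers": 55}, {"tx": 0, "ty": 0, "tz": 20, "wx": 0, "wy": 0, "wz": 3, "fingers": 55}, {"tx": 0, "ty": 10, "tz": 5, "wx": 0, "wy": 0, "wz": 7, "fingers": 55}, {"tx": 0, "ty": 20, "tz": 0, "wx": 0, "wy": 0, "wz": 9, "fingers": 55}, {"tx": 0, "ty": 20, "tz": 0, "wx": 0, "wy": 0, "wz": 9, "fingers": 55}, {"tx": 0, "ty": 20, "tz": 0, "wx": 0, "wy": 0, "wz": 9, "fingers": 55}, {"tx": 0, "ty": 20, "tz": 0, "wx": 0, "wy": 0, "wz": 9, "fingers": 55}, {"tx": 0, "ty": 15, "tz": 0, "wx": 0, "wy": 0, "wz": 9, "fingers": 55}, {"tx": 0, "ty": 5, "tz": 0, "wx": 0, "wy": 0, "wz": 7, "fingers": 55}, {"tx": 0, "ty": 0, "tz": 0, "wx": 0, "wy": 0, "wz": 3, "fingers": 55}]}}

```text
t: 6.85
position: [0.4405, -0.1439, 0.0807]
tool_rot: [-90.0, -0.0, 15.2]
ft_force: [-0.6, 0.4, -0.3]
gripper_width: 0.642
```

```bash
python3 look.py w6
python3 - <<'E'
from h import *
im=env.get_image("wrist");a=im["pixels"]
print(env.observe()["gripper_width"]*85.4)
im=env.get_image("side");b=im["pixels"]
cv2.imwrite("pics/c6.png",np.hstack([cv2.resize(a,(400,300)),cv2.resize(b[100:340,200:520],(400,300))]))
E
```

```text
[ -19.6   25.5  118.7    0.    35.7 -124.8] [ 0.4405 -0.1439  0.0807] [-90.   -0.   15.2] 6.85 0.6419409409326636
minrect [0. 0.] [0. 0.] 0.0 n 0
plates top 0 0
54.908236284561795Traceback (most recent call last):
  File "look.py", line 9, in <module>
    lab=cv2.kmeans(d[:,:2].astype(np.float32),3,None,(3,50,1e-5),10,cv2.KMEANS_PP_CENTERS)
cv2.error: OpenCV(4.12.0) /io/opencv/modules/core/src/kmeans.cpp:243: error: (-2:Unspecified error) in function 'double cv::kmeans(cv::InputArray, int, cv::InputOutputArray, cv::TermCriteria, int, int, cv::OutputArray)'
> There can't be more clusters than elements (expected: 'N >= K'), where
>     'N' is 0
> must be greater than or equal to
>     'K' is 3
```

View pics/c6.png

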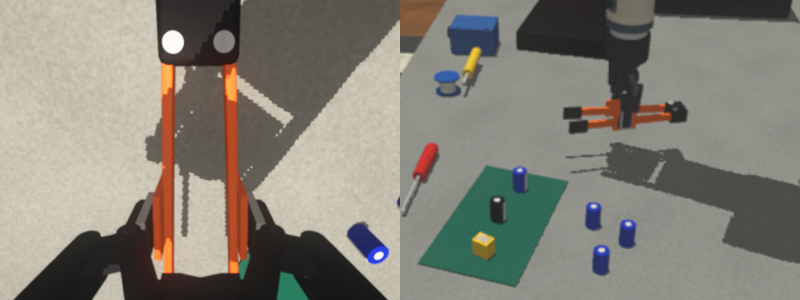

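Call:
{"method": "jog_arm", "body": {"targets": [{"tx": 5, "ty": 10, "tz": 0, "wx": 0, "wy": 0, "wz": 0, "fingers": 55}, {"tx": 11, "ty": 22, "tz": 0, "wx": 0, "wy": 0, "wz": 0, "fingers": 55}, {"tx": 11, "ty": 22, "tz": 0, "wx": 0, "wy": 0, "wz": 0, "fingers": 55}, {"tx": 11, "ty": 22, "tz": 0, "wx": 0, "wy": 0, "wz": 0, "fingers": 55}, {"tx": 5, "ty": 10, "tz": -10, "wx": 0, "wy": 0, "wz": 0, "fingers": 55}, {"tx": 0, "ty": 0, "tz": -20, "wx": 0, "wy": 0, "wz": 0, "fingers": 55}, {"tx": 0, "ty": 0, "tz": -10, "wx": 0, "wy": 0, "wz": 0, "fingers": 55}, {"tx": 0, "ty": 0, "tz": 0, "wx": 0, "wy": 0, "wz": 0, "fingers": 55}, {"tx": 0, "ty": 0, "tz": 0, "wx": 0, "wy": 0, "wz": 0, "fingers": 55}]}}

```text
t: 8.18
position: [0.4836, -0.0586, 0.0405]
tool_rot: [-90.0, -0.0, 15.0]
ft_force: [0.8, 0.1, -0.9]
gripper_width: 0.646
```

```bash
cat > chk.py <<'E'
from fit import *
import sys
s=env.observe(); p=s["position"]; yaw=np.radians(s["tool_rot"][2]); print(np.round(s["joint_pos"],1),np.round(p,4),np.round(s["tool_rot"],1),s["t"],s["gripper_width"]*85.4)
d=np.array([np.cos(yaw),np.sin(yaw)]); n=np.array([-d[1],d[0]])
for c in ["wrist","scene","side"]:
    im=env.get_image(c); W=world(im); cv2.imwrite(f"pics/{sys.argv[1]}_{c}.png",im["pixels"])
    v=im["pixels"].max(-1)
    L=(W[...,:2]-p[:2])@np.stack([d,n],1)   # along/across tool
    Z=W[...,2]-p[2]
    m=(v<70)&(Z>.0)&(Z<.04)&(abs(L[...,1])<.05)
    for nm,k in [("hinge",m&(L[...,0]<-.085)&(L[...,0]>-.135)),("jawL",m&(L[...,0]>.06)&(L[...,0]<.11)&(L[...,1]>0)),("jawR",m&(L[...,0]>.06)&(L[...,0]<.11)&(L[...,1]<0))]:
        if k.sum()>8: print(c,nm,k.sum(),"along",np.round(np.percentile(L[k][:,0],[2,50,98]),4),"across",np.round(np.percentile(L[k][:,1],[2,50,98]),4),"z",np.round(np.percentile(W[k][:,2],[5,50,98]),4))
    for q,P in pts(im,"cap"):
        h=P[(np.hypot(*(P[:,:2]-[.614,-.023]).T)<.03)&(P[:,2]>.039)]
        if len(h)>8: c2,r=cv2.minEnclosingCircle((h[:,:2]*1000).astype(np.float32)); print(c,"cap",round(q,2),np.round(c2,1),round(r,1),len(h),"rel",np.round((np.array(c2)/1000-p[:2])@np.stack([d,n],1),4))
E
python3 chk.py a
```

```text
[  -8.3   31.4  116.3   -0.    32.3 -113.3] [ 0.4836 -0.0586  0.0405] [-90.  -0.  15.] 8.175 55.155401891813696
wrist hinge 11067 along [-0.1165 -0.1057 -0.0887] across [-0.02   -0.0011  0.0172] z [0.0608 0.0628 0.0644]
scene hinge 310 along [-0.1202 -0.1015 -0.0874] across [-0.0231 -0.0047  0.0155] z [0.0456 0.0616 0.0664]
scene jawL 107 along [0.0707 0.0874 0.1013] across [0.0205 0.0234 0.0276] z [0.0439 0.0572 0.0682]
scene jawR 115 along [0.0706 0.0881 0.1025] across [-0.0291 -0.0271 -0.022 ] z [0.0439 0.0593 0.0681]
scene cap 0.71 [612.9 -24.2] 12.6 106 rel [ 1.338e-01 -1.000e-04]
side hinge 217 along [-0.1191 -0.104  -0.089 ] across [-0.0126  0.0162  0.0223] z [0.0442 0.0595 0.0642]
side jawL 138 along [0.0711 0.087  0.1008] across [0.0262 0.0295 0.0324] z [0.0423 0.0537 0.065 ]
side jawR 123 along [0.0717 0.0868 0.1008] across [-0.0245 -0.0204 -0.0173] z [0.0435 0.0546 0.0647]
side cap 0.49 [610.1 -16.9] 10.6 44 rel [0.133  0.0077]
```

Call:
{"method": "jog_arm", "body": {"targets": [{"tx": -0.5, "ty": 2, "tz": -10, "wx": 0, "wy": 0, "wz": 0, "fingers": 55}, {"tx": 0, "ty": 0, "tz": -15, "wx": 0, "wy": 0, "wz": 0, "fingers": 55}, {"tx": 0, "ty": 0, "tz": -6, "wx": 0, "wy": 0, "wz": 0, "fingers": 55}, {"tx": 5, "ty": 1.4, "tz": 0, "wx": 0, "wy": 0, "wz": 0, "fingers": 55}, {"tx": 8, "ty": 2.1, "tz": 0, "wx": 0, "wy": 0, "wz": 0, "fingers": 55}, {"tx": 8, "ty": 2.1, "tz": 0, "wx": 0, "wy": 0, "wz": 0, "fingers": 55}, {"tx": 8, "ty": 2.1, "tz": 0, "wx": 0, "wy": 0, "wz": 0, "fingers": 55}, {"tx": 8, "ty": 2.1, "tz": 0, "wx": 0, "wy": 0, "wz": 0, "fingers": 55}, {"tx": 8, "ty": 2.2, "tz": 0, "wx": 0, "wy": 0, "wz": 0, "fingers": 55}, {"tx": 0, "ty": 0, "tz": 0, "wx": 0, "wy": 0, "wz": 0, "fingers": 55}, {"tx": 0, "ty": 0, "tz": 0, "wx": 0, "wy": 0, "wz": 0, "fingers": 55}]}}

```text
t: 9.85
position: [0.5276, -0.0443, 0.0092]
tool_rot: [-90.0, 0.0, 15.0]
ft_force: [-0.3, -1.0, -0.0]
gripper_width: 0.639
```

```bash
python3 chk.py b
python3 - <<'E'
import cv2,numpy as np
a=cv2.imread("pics/b_scene.png")[160:310,200:400];b=cv2.imread("pics/b_side.png")[180:330,230:430]
cv2.imwrite("pics/c7.png",np.hstack([cv2.resize(x,(400,300),interpolation=cv2.INTER_CUBIC) for x in (a,b)]))
E
```

```text
[  -6.1   36.9  111.1   -0.    32.  -111.1] [ 0.5276 -0.0443  0.0092] [-90.   0.  15.] 9.85 54.59270866699178
wrist hinge 10941 along [-0.1164 -0.1057 -0.0886] across [-0.02   -0.0008  0.0171] z [0.0294 0.0315 0.033 ]
scene hinge 287 along [-0.1204 -0.1031 -0.0882] across [-0.0214 -0.0044  0.0162] z [0.0148 0.0307 0.0358]
scene jawL 112 along [0.0697 0.0867 0.1011] across [0.0208 0.0236 0.0285] z [0.0125 0.0283 0.0362]
scene jawR 113 along [0.0693 0.0866 0.102 ] across [-0.029  -0.0272 -0.0227] z [0.0131 0.028  0.0359]
scene cap 0.77 [613.9 -24.3] 12.2 89 rel [ 0.0886 -0.003 ]
side hinge 219 along [-0.1202 -0.1048 -0.0893] across [-0.0138  0.0157  0.0223] z [0.0115 0.0287 0.0323]
side jawL 149 along [0.0698 0.0853 0.1006] across [0.0131 0.0297 0.0325] z [0.011  0.0228 0.033 ]
side jawR 27 along [0.0706 0.1    0.1025] across [-0.0256 -0.0215 -0.0181] z [0.0128 0.0234 0.0329]
```

View pics/c7.png

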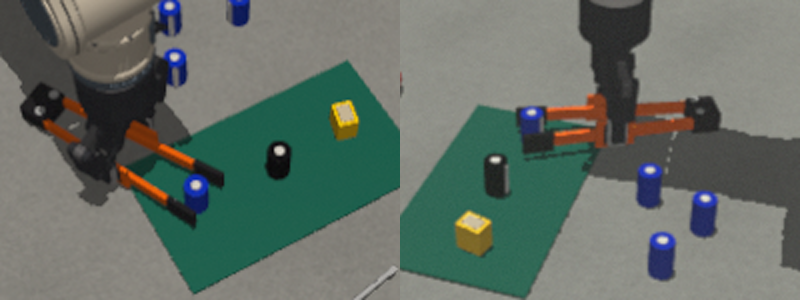

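Call:
{"method": "jog_arm", "body": {"targets": [{"tx": 2, "ty": 0.5, "tz": 0, "wx": 0, "wy": 0, "wz": 0, "fingers": 55}, {"tx": 0, "ty": 0, "tz": 0, "wx": 0, "wy": 0, "wz": 0, "fingers": 52}, {"tx": 0, "ty": 0, "tz": 0, "wx": 0, "wy": 0, "wz": 0, "fingers": 49}, {"tx": 0, "ty": 0, "tz": 0, "wx": 0, "wy": 0, "wz": 0, "fingers": 47}, {"tx": 0, "ty": 0, "tz": 0, "wx": 0, "wy": 0, "wz": 0, "fingers": 45}, {"tx": 0, "ty": 0, "tz": 0, "wx": 0, "wy": 0, "wz": 0, "fingers": 43}, {"tx": 0, "ty": 0, "tz": 0, "wx": 0, "wy": 0, "wz": 0, "fingers": 40}, {"tx": 0, "ty": 0, "tz": 0, "wx": 0, "wy": 0, "wz": 0, "fingers": 35}, {"tx": 0, "ty": 0, "tz": 0, "wx": 0, "wy": 0, "wz": 0, "fingers": 30}, {"tx": 0, "ty": 0, "tz": 0, "wx": 0, "wy": 0, "wz": 0, "fingers": 30}, {"tx": 0, "ty": 0, "tz": 0, "wx": 0, "wy": 0, "wz": 0, "fingers": 30}, {"tx": 0, "ty": 0, "tz": 0, "wx": 0, "wy": 0, "wz": 0, "fingers": 30}], "force": 35}}

```text
t: 11.65
position: [0.53, -0.0438, 0.0094]
tool_rot: [-90.0, -0.0, 15.0]
ft_force: [-1.8, 1.3, 2.0]
gripper_width: 0.5
```

```bash
python3 chk.py c
python3 - <<'E'
import cv2,numpy as np
a=cv2.imread("pics/c_scene.png")[160:310,200:400];b=cv2.imread("pics/c_side.png")[180:330,230:430]
cv2.imwrite("pics/c8.png",np.hstack([cv2.resize(x,(400,300),interpolation=cv2.INTER_CUBIC) for x in (a,b)]))
E
```

```text
[  -6.    37.   110.8    0.    32.2 -111. ] [ 0.53   -0.0438  0.0094] [-90.  -0.  15.] 11.65 42.73694786149889
wrist hinge 10564 along [-0.1171 -0.1064 -0.0893] across [-0.0197 -0.0005  0.0175] z [0.0272 0.0293 0.0308]
scene hinge 282 along [-0.1203 -0.1034 -0.0888] across [-0.0215 -0.004   0.017 ] z [0.0134 0.0286 0.0339]
scene jawL 44 along [0.0701 0.0954 0.1017] across [0.0121 0.0141 0.0181] z [0.0125 0.0288 0.0346]
scene jawR 113 along [0.0701 0.0872 0.1019] across [-0.0197 -0.0179 -0.0124] z [0.0128 0.0265 0.0352]
scene cap 0.7 [615.3 -24.4] 10.5 72 rel [ 0.0874 -0.0033]
side hinge 207 along [-0.1209 -0.1055 -0.0905] across [-0.0119  0.0161  0.0231] z [0.0116 0.0264 0.0303]
side jawL 135 along [0.0701 0.0855 0.1009] across [0.0139 0.0201 0.0236] z [0.0113 0.0213 0.0311]
side jawR 23 along [0.0696 0.0989 0.1016] across [-0.014  -0.0107 -0.0073] z [0.0125 0.0213 0.0309]
side cap 0.63 [612.  -14.4] 10.1 34 rel [0.0868 0.0072]
```

View pics/c8.png

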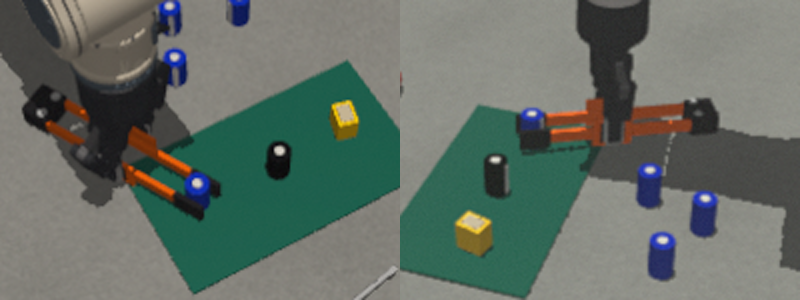

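The jaws are closed on the cap at crop (197,190): paddle gap about 26 mm, cap upright, neighbours in place. Next is a slow lift.

Call:
{"method": "jog_arm", "body": {"targets": [{"tx": 0, "ty": 0, "tz": 3, "wx": 0, "wy": 0, "wz": 0, "fingers": 30}, {"tx": 0, "ty": 0, "tz": 6, "wx": 0, "wy": 0, "wz": 0, "fingers": 30}, {"tx": 0, "ty": 0, "tz": 12, "wx": 0, "wy": 0, "wz": 0, "fingers": 30}, {"tx": 0, "ty": 0, "tz": 18, "wx": 0, "wy": 0, "wz": 0, "fingers": 30}, {"tx": 0, "ty": 0, "tz": 20, "wx": 0, "wy": 0, "wz": 0, "fingers": 30}, {"tx": 0, "ty": 0, "tz": 20, "wx": 0, "wy": 0, "wz": 0, "fingers": 30}, {"tx": 0, "ty": 0, "tz": 20, "wx": 0, "wy": 0, "wz": 0, "fingers": 30}, {"tx": 0, "ty": 0, "tz": 20, "wx": 0, "wy": 0, "wz": 0, "fingers": 30}, {"tx": 0, "ty": 0, "tz": 15, "wx": 0, "wy": 0, "wz": 0, "fingers": 30}, {"tx": 0, "ty": 0, "tz": 8, "wx": 0, "wy": 0, "wz": 0, "fingers": 30}, {"tx": 0, "ty": 0, "tz": 3, "wx": 0, "wy": 0, "wz": 0, "fingers": 30}, {"tx": 0, "ty": 0, "tz": 0, "wx": 0, "wy": 0, "wz": 0, "fingers": 30}]}}

```text
t: 13.45
position: [0.5298, -0.0439, 0.1541]
tool_rot: [-90.0, 0.0, 15.0]
ft_force: [-0.4, 0.4, -1.4]
gripper_width: 0.506
```

```bash
cat > cap.py <<'E'
from fit import *
s=env.observe(); p=s["position"]; print(np.round(s["joint_pos"],1),np.round(p,4),s["tool_rot"],s["t"],s["gripper_width"]*85.4,s["ft_force"])
yaw=np.radians(s["tool_rot"][2]); d=np.array([np.cos(yaw),np.sin(yaw)]); D=np.stack([d,[-d[1],d[0]]],1)
for c in ["scene","side"]:
    im=env.get_image(c); W=world(im); hsv=cv2.cvtColor(im["pixels"],cv2.COLOR_BGR2HSV)
    L=(W[...,:2]-p[:2])@D
    near=(abs(L[...,0]-.087)<.03)&(abs(L[...,1])<.03)&(W[...,2]>.03+0*L[...,0])
    m=near&(abs(hsv[...,0].astype(int)-118)<15)&(hsv[...,1]>120)
    print(c,"blue",m.sum(),"rel",np.round(np.median(L[m],0),4),"xy",np.round(np.median(W[m],0),4),"z",np.round(np.percentile(W[m][:,2],[2,98]),4))
    im_=im["pixels"]; v,u=np.argwhere(m).mean(0).astype(int); v=np.clip(v,75,404);u=np.clip(u,100,539)
    cv2.imwrite(f"pics/cap_{c}.png",cv2.resize(im_[v-75:v+75,u-100:u+100],(400,300),interpolation=cv2.INTER_CUBIC))
    for r in env.silhouettes(im,"dish")[:1]:
        q=W[r["mask"]]; h=q[(q[:,2]>.011)&(q[:,2]<.025)]
        if len(h)>20: print(c,"dish",cv2.minEnclosingCircle((h[:,:2]*1000).astype(np.float32)))
cv2.imwrite("pics/capboth.png",np.hstack([cv2.imread("pics/cap_scene.png"),cv2.imread("pics/cap_side.png")]))
E
python3 cap.py
```

```text
[  -6.    22.7  108.4   -0.    49.  -111. ] [ 0.5298 -0.0439  0.1541] [-8.99908955e+01  2.65887278e-02  1.49995208e+01] 13.45 43.2170606639535 [-0.44779882  0.35791652 -1.355291  ]
scene blue 201 rel [ 0.0912 -0.0034] xy [ 0.6181 -0.0238  0.1847] z [0.1557 0.1897]
scene dish ((475.2530517578125, 337.44952392578125), 46.77534484863281)
side blue 83 rel [0.0891 0.0094] xy [ 0.6124 -0.0109  0.1832] z [0.175  0.1859]
side dish ((473.80975341796875, 337.310546875), 45.65559768676758)
```

View pics/capboth.png

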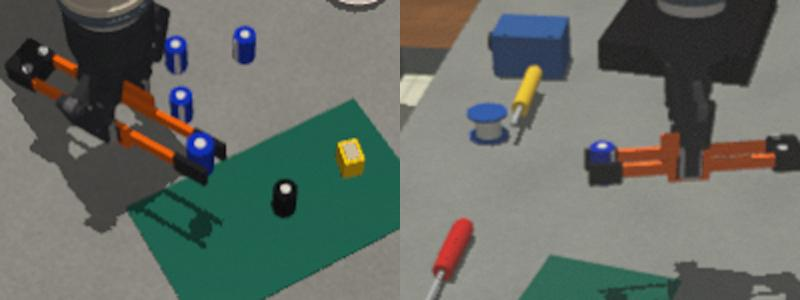

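Call:
{"method": "jog_arm", "body": {"targets": [{"tx": -3.6, "ty": 9.3, "tz": 0, "wx": 0, "wy": 0, "wz": 0, "fingers": 30}, {"tx": -7.3, "ty": 18.7, "tz": 0, "wx": 0, "wy": 0, "wz": 0, "fingers": 30}, {"tx": -10.9, "ty": 28, "tz": 0, "wx": 0, "wy": 0, "wz": 0, "fingers": 30}, {"tx": -14.5, "ty": 37.3, "tz": 0, "wx": 0, "wy": 0, "wz": 0, "fingers": 30}, {"tx": -16.3, "ty": 42, "tz": 0, "wx": 0, "wy": 0, "wz": 0, "fingers": 30}, {"tx": -16.3, "ty": 42, "tz": 0, "wx": 0, "wy": 0, "wz": 0, "fingers": 30}, {"tx": -16.3, "ty": 42, "tz": 0, "wx": 0, "wy": 0, "wz": 0, "fingers": 30}, {"tx": -16.3, "ty": 42, "tz": 0, "wx": 0, "wy": 0, "wz": 0, "fingers": 30}, {"tx": -14.5, "ty": 37.3, "tz": 0, "wx": 0, "wy": 0, "wz": 0, "fingers": 30}, {"tx": -10.9, "ty": 28, "tz": 0, "wx": 0, "wy": 0, "wz": 0, "fingers": 30}, {"tx": -7.3, "ty": 18.7, "tz": 0, "wx": 0, "wy": 0, "wz": 0, "fingers": 30}, {"tx": -4.8, "ty": 12.2, "tz": 0, "wx": 0, "wy": 0, "wz": 0, "fingers": 30}]}}

```text
t: 15.15
position: [0.3895, 0.3149, 0.1543]
tool_rot: [-90.0, 0.0, 15.1]
ft_force: [0.5, -1.0, -0.6]
gripper_width: 0.505
```

Call:
{"method": "jog_arm", "body": {"targets": [{"tx": 0, "ty": 0, "tz": 0, "wx": 0, "wy": 0, "wz": 0, "fingers": 30}, {"tx": 0, "ty": 0, "tz": 0, "wx": 0, "wy": 0, "wz": 0, "fingers": 30}, {"tx": 0, "ty": 0, "tz": 0, "wx": 0, "wy": 0, "wz": 0, "fingers": 30}, {"tx": 0, "ty": 0, "tz": 0, "wx": 0, "wy": 0, "wz": 0, "fingers": 30}, {"tx": 0, "ty": 0, "tz": 0, "wx": 0, "wy": 0, "wz": 0, "fingers": 30}, {"tx": 0, "ty": 0, "tz": 0, "wx": 0, "wy": 0, "wz": 0, "fingers": 30}]}}

```text
t: 15.9
position: [0.391, 0.3135, 0.1543]
tool_rot: [-90.0, 0.0, 15.0]
ft_force: [-0.9, -0.2, -1.1]
gripper_width: 0.503
```

```bash
python3 cap.py
```

```text
[ 37.4  20.4 112.1  -0.   47.5 -67.6] [0.391  0.3135 0.1543] [-9.00014888e+01  1.54450270e-03  1.49853549e+01] 15.9 42.9369574261847 [-0.94116586 -0.23978857 -1.13915618]
scene blue 128 rel [ 0.0904 -0.0038] xy [0.479  0.3324 0.184 ] z [0.1544 0.189 ]
scene dish ((474.4656677246094, 334.4677429199219), 47.0191650390625)
side blue 219 rel [0.0896 0.0073] xy [0.4757 0.3437 0.1852] z [0.1691 0.1877]
side dish ((474.55059814453125, 337.2245178222656), 44.73372268676758)
```

View pics/capboth.png

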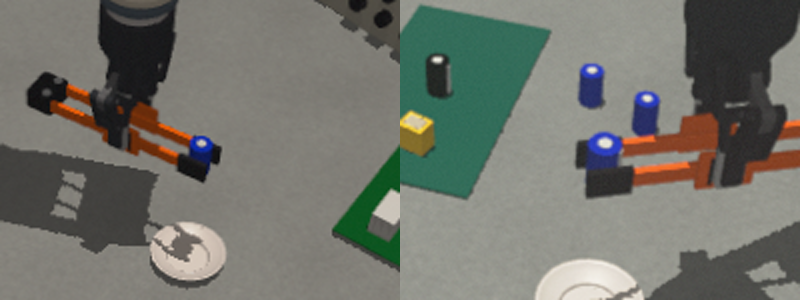

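The cap is upright in the jaws, within about 5 mm of the dish centre, with its underside near 0.147 m. The arm is at rest, so I hand in.

```bash
python3 -c "
from plant import env
print(env.hand_in())
s=env.observe();print(s['t'],s['position'],s['gripper_width']*85.4)"
```

```text
the job is handed in; nothing more can be done
None
the job is handed in; nothing more can be done
```

I gripped the tongs at a 55 mm set width and slid the open jaws round the blue capacitor farthest to the right. I then clamped at 35 N, lifted it upright, carried it over the dish, and handed in while still holding it there. The hand-in reported no verdict.

**Last checks, at about t = 16 s:**
- **Position:** the capacitor was at about (0.477, 0.338), averaged over both cameras, against a dish centre of about (0.4745, 0.337). That is a few millimetres off.
- **Height and attitude:** the underside was about 147 mm above the bench, and the capacitor looked upright in both views.
- **Grip:** the fingers stood at 43 mm, close to the 44 mm expected when the tongs hold a 25 mm thing.
- **Other things:** the black capacitor and the relay stood in place in the views after the lift. I did not measure them or the screwdriver again at the end.

**Where readings disagreed:**
- The two fixed cameras differed by up to about 11 mm sideways on the capacitor, so I used their average.
- The jaw force and jaw angle could not be read directly. I judged them from the finger opening and from the paddle gap of about 26 mm, measured when the jaws closed.
- The first move call was refused as invalid input and moved nothing. Sending every key in each row fixed it.

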